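# Seat the label holder on the parts turntable and hold it home

## Robot

A 6-joint arm with a two-finger parallel gripper is mounted at the origin on the work surface. World frame = base frame: x ahead of the robot, y to its left, z up, the work surface at z = 0. Lengths are in m, angles in degrees, forces in N, time in s.
With the tool pointing down it reaches from about 0.35 to 0.725 m from the base axis. Payload 4.3 kg.
Tool frame: the origin (TCP) lies on the front face of the gripper's body, between the roots of the fingers; the fingertips stand 73 mm ahead of it and the grasp point (between the pads) lies 54 mm ahead of it; z points along the fingers, y is the direction in which the jaws open and shut (so a half turn about z gives the same grasp; the last joint's range is limited). The gripper opens to 85 mm and grips with 20 to 120 N. Pads are 22 mm wide; open, the fingers measure 114 mm over their backs; the gripper's body (76 mm by 85 mm) begins 54 mm behind the grasp point. The pads swing forward as they close: fully open they stand 13 mm farther back than shut.
Start: joints at [57.565, 21.618, 4.641, 73.018, 0, 83.68], TCP at [0.253, 0.516, 0.304] pointing down, gripper open.
Joint ranges: [-156.06, 156.06], [-48.1, 94.91], [-58.44, 69.94], [-101.28, 121.22], [-78.64, 73.56], [-180, 180]. Speed limits (degrees/s): [147.25, 147.25, 180, 180, 180, 180].

## Interface

Orientations are given as a 3x3 rotation matrix whose columns are the frame's x, y, z axes.
In Python, from station import read_state, grab_frame, sign_off gives the robot as it stands.
- The arm moves only by the tool drive_tool, never from a script. Its argument "increments" is a list of rows, each a list of 7 numbers: the shift along the tool's x, y, z in cm, then the turn, a rotation vector about the tool's x, y, z in degrees, then the closure in counts, from 0 (fully open) to 255 (shut). A call has 1 to 20 rows; each row is the pose to reach, as a shift and turn from the pose commanded when the call began, along the tool's axes at that moment; what a row does not reach only later rows make up. A row lasts 1/10 s, in which the tool goes at most 50 mm and 8.59 degrees, less where a joint would pass 70% of its speed; a pose out of reach is approached as far as the arm can. A call with a gripper value outside its range is refused whole. The fingers move at their own pace and stop on an object; "newtons" is the grip in N (left out, the last holds). Time passes only in rows, so rows that repeat a pose let the fingers close. It gives the time, the measured TCP pose, the force and the opening at its end, in the units of the state.
- read_state(): the state, without advancing time (a new reading comes with each control period).
- grab_frame(name): name is "scene" or "top" or "wrist"; returns a dict with "color" (400x640x3 uint8, red, green, blue), "range_z" (400x640 float32, m along the optical axis (not along the pixel's ray), 0 where there is no reading), "fx", "fy", "cx", "cy" (pixels), "position" and "orientation" of the camera in the world. Camera axes: x right, y down, z forward; pixel columns grow to the right and rows downward; lengths in m; the calibration is good to about 2 mm. A picture is of the moment at which its call begins.
- sign_off(): hands the job in, once; it reports no verdict.
The state is a dict: "t": time; "q": joint angles; "qvel": joint speeds; "effort": joint torques, N m; "tool_pos": TCP position; "ee_rot": TCP orientation; "ft_force": force on the tool from outside, world axes, zero at the start; "wrist_torque": the same for the moment, N m; "finger_gap": opening from 0.0 (shut) to 1.0 (fully open).
Only numpy, scipy, OpenCV 4.12 (cv2) and the standard library are available. Lean on these libraries where they do the work, as an engineer would, in place of code of your own. Each camera call takes 0.05 s, during which the arm holds its last target. There are 200 camera calls.

## Task

Turn the plywood turntable counter-clockwise (seen from above) (an upright post serves as its handle) until it clicks into its indexing detent, with the label slot towards the robot. Then take the label holder out of its wooden stand and push its tongue down into the slot behind the steel lip, card facing outwards, against the spring, until its shoulder is fully home on the lip. Finish while still holding it pressed home there with the gripper (the spring lifts it if you let go), and leave the bottle, bowl and brush alone.

Things in the scene. Friction and masses are not known exactly. Their poses are not given: they have to be found in the camera images.
- turntable (a joint): Turntable angle, rad, counter-clockwise seen from above. 0 = seated in the detent; starts at -1.3 to -0.7. Light friction (about 1 N at the handle); from about -0.12 a sprung roller on the base rides over a rim stud (up to 5 N at the handle), then pulls the turntable to 0 within 0.02. Hard stop at +0.045.
- indexer: Fixed dark steel base, 230 mm across, 30 mm high; origin on the bench on the turntable's axis, z up. Its arm along +x bears the roller's housing, out to 196 mm, 50 mm high. The plywood turntable on it is 264 mm across, top 50 mm above the bench; a divided wooden tray (80 x 80 mm) of plugs in its middle rises to 80 mm.
- handle_top (a point): Centre of the top of the turntable's handle, an upright round wooden post 22 mm in diameter, 60 mm tall above the turntable's top; this point is 110 mm above the bench, 115 mm from the axis. Turns with the turntable; it stands 90 degrees counter-clockwise (from above) round the axis from the slot.
- slot_mouth (a point): Centre of the label slot's open mouth, level with the lip's top, 95 mm above the bench, 95 mm from the axis; turns with the turntable. x points to the axis, y along the slot, z up. Slot 10 mm wide (x), 66 mm long (y). On its outer side (-x) the steel lip, 6 mm thick; on its inner side a wooden board 10 mm thick, 6 mm higher than the lip.
- label_holder: Aluminium, 65 to 110 g, upright in the stand. Origin: centre of the tongue's underside. Tongue 6 mm thick (x), 60 wide (y), z 0 to 30, edges rounded. Frame above, z 30 to 85, 60 wide, 12 thick (x -9 to +3): the grip, with a 6 mm shoulder at z 30 on the -x side, where the white card is. Home: axes along those of slot_mouth, origin 30 mm below it, shoulder on the lip.
- stand: Fixed wooden stand on the bench, 52 x 84 x 34 mm (x, y, z), origin at the centre of its underside. The holder's tongue stands centrally in a slot 28 mm deep (floor 6 mm above the bench), 7.6 mm wide, 64 mm long along y, its axes along the stand's; pull it straight up.
- glue_bottle: White plastic bottle, 56 mm across, 150 mm tall, origin at its underside. Bystander, leave alone.
- turned_bowl: Small turned wooden bowl, 100 mm across, 45 mm high, origin at its underside. Bystander, leave alone.
- brush: Hand brush with a wooden handle, 200 mm long, lying on the bench. Bystander, leave alone.
- shoe (a joint): Travel, m, of the black spring shoe in the slot, growing downwards. At 0 its top lies 16 mm below the lip's top; pushed down it resists with 3 N, rising to 8 N at 0.014, where the holder is home (shoulder on the lip); it could travel to 0.018.
Not all that is in view belongs to the job. Of the things like the label_holder, leave any that is green, purple or yellow; of the rest the smaller one is meant.

How it is judged (in metres and radians):
On the way:
1. the turntable is in its detent (within 0.04 rad) while the label holder is still out of the slot (value of joint turntable above -0.04 rad and distance between label_holder and slot_mouth above 0.06 m), for 0.2 s.
At the end, for the whole second after the job is handed in: The turntable is in its detent (within 0.04 rad); the label holder is in the slot behind the lip, upright, with its shoulder within 3 mm of the lip, card outwards, at rest; and the gripper's fingers still bear on it with more than 2 N, keeping the spring compressed (value of joint turntable above -0.04 rad and z of label_holder in the frame of slot_mouth below -0.027 m and x of label_holder in the frame of slot_mouth between -0.006 and 0.006 m and y of label_holder in the frame of slot_mouth between -0.007 and 0.007 m and angle between the z axis of label_holder and the z axis of slot_mouth, either way round below 0.15 rad and linear speed of label_holder below 0.02 m/s and contact force between the fingers and label_holder above 2 N); the arm keeps its last pose, push and grip.
It fails at once if the bottle, bowl or brush is moved more than 25 mm (distance of any of glue_bottle, turned_bowl, brush from where it was at the start of the episode above 0.025 m).
It also fails if it takes over 58 s, if anything falls off the work surface, if the arm or the gripper's body presses on something with over 40 N, if the wrist force passes 120 N, or if a joint passes its speed limit or range.

## Working session

There is one attempt and no reset: what is moved stays moved. The work goes in short steps, Python scripts to look and compute and a tool call to move; the robot and the scene stay as the last step left them, time stands still between calls to the robot, and variables do not carry over. Pictures are saved under pics/ and viewed, about 8 in all and at most 12, crops included, and the job is handed in when it is done.

Besides the shell and the picture viewer there is one more tool, called after "Emit:" in YAML: its name, and indented under it one key for each argument. drive_tool: Moves the arm, as the interface text tells. Its arguments: {"type":"object","properties":{"increments":{"type":"array","items":{"type":"array","items":{"type":"number"}}},"newtons":{"type":"number"}},"required":["increments"]}

```bash
mkdir -p pics
cat > h.py <<'E'
import numpy as np, cv2
from station import read_state, grab_frame, sign_off
def pts(f):
    z=f["range_z"]; v,u=np.mgrid[:400,:640]
    c=np.stack([(u-f["cx"])/f["fx"]*z,(v-f["cy"])/f["fy"]*z,z],-1)
    return c@np.array(f["orientation"]).T+np.array(f["position"])
def ray(f,u,v,h):
    d=np.array(f["orientation"])@np.array([(u-f["cx"])/f["fx"],(v-f["cy"])/f["fy"],1]); p=np.array(f["position"])
    return p+d*(h-p[2])/d[2]
def save(f,n): cv2.imwrite(n,f["color"][...,::-1])
E
python3 - <<'E'
from h import *
import pickle
for n in("scene","top"):
    f=grab_frame(n); save(f,f"pics/{n}0.png"); pickle.dump(f,open(n+"0.pkl","wb"))
    print(n,f["position"],np.round(f["orientation"],3).tolist(),f["fx"])
s=read_state(); print(s)
E
```

```text
scene [ 1.51726414 -0.05027664  1.09577541] [[0.036, 0.723, -0.69], [0.999, -0.037, 0.014], [-0.015, -0.69, -0.724]] 479.2399644263724
top [ 0.48765467 -0.01928854  1.42739257] [[0.023, -0.996, 0.092], [-1.0, -0.024, -0.009], [0.011, -0.091, -0.996]] 444.8284103827637
{'t': 0.1, 'q': array([5.75675289e+01, 2.16582472e+01, 4.56863708e+00, 7.30200109e+01,
       1.18527778e-03, 8.36797812e+01]), 'qvel': array([ 0.06506097, -0.09485051,  0.11840898, -0.0385641 , -0.16314871,
       -0.05322543]), 'effort': array([ 1.19245298e-03, -4.64693284e+01,  2.70583355e+01,  1.19552133e-02,
       -9.82740153e-05,  7.72596280e-06]), 'tool_pos': array([0.25281132, 0.5159073 , 0.30303568]), 'ee_rot': array([[-8.97933348e-01,  4.40130224e-01, -1.04354415e-03],
       [ 4.40131400e-01,  8.97931946e-01, -1.60373126e-03],
       [ 2.31181030e-04, -1.89934033e-03, -9.99998170e-01]]), 'ft_force': array([0.55591422, 0.35770108, 0.12871219]), 'wrist_torque': array([-0.02907498, -0.04294449, -0.01965909]), 'finger_gap': 0.9993929362850767}
```

View pics/scene0.png

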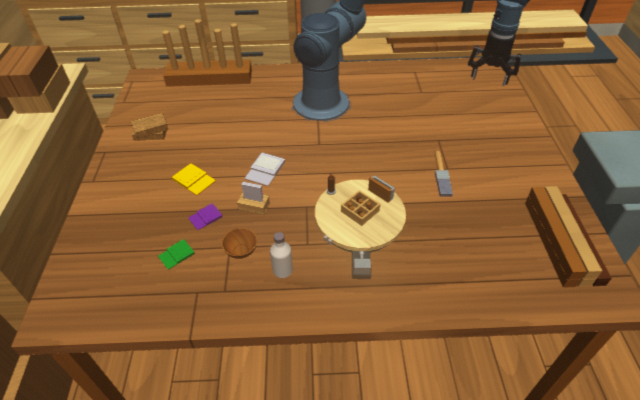

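View pics/top0.png

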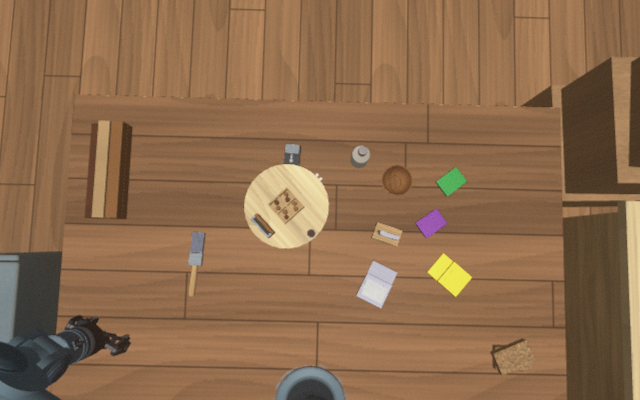

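Top view: turntable (287,206), handle post (311,233), slot board (262,226), housing (292,152), stand with grey holder (388,234). 
Candidates for the holder: the grey one upright in the stand (388,234), the larger pale one lying at (377,285), and the green (452,182), purple (431,223) and yellow (450,275) ones. I choose the one in the stand and check it in a crop.

Run:
```python
from h import *
import pickle
t=pickle.load(open("top0.pkl","rb")); s=pickle.load(open("scene0.pkl","rb"))
a=cv2.resize(s["color"][150:220,220:320],(800,560),interpolation=cv2.INTER_CUBIC); 
cv2.imwrite("pics/c1.png",a[...,::-1])
P=pts(t); S=pts(s)
def rep(n,Q,box,z0,z1):
    u0,u1,v0,v1=box; q=Q[v0:v1,u0:u1].reshape(-1,3); m=(q[:,2]>z0)&(q[:,2]<z1); q=q[m]
    if len(q)<5: print(n,len(q)); return
    r=cv2.minAreaRect((q[:,:2]*1000).astype(np.float32)); print(n,len(q),q.mean(0).round(4),[np.round(x,1) for x in r],"zmax",q[:,2].max().round(3))
    return q
q=rep("table",P,(235,340,155,255),.044,.056)
m=(cv2.inRange(P[...,2],.042,.058)>0); m[:,:235]=0;m[:,340:]=0;m[:155]=0;m[255:]=0
c,_=cv2.findContours(m.astype(np.uint8),0,2); c=max(c,key=cv2.contourArea); e=np.array([P[v,u,:2] for u,v in c[:,0]])*1000
print("circ",cv2.minEnclosingCircle(e.astype(np.float32)),cv2.fitEllipse(e.astype(np.float32)))
for nm,Q,k in(("top",P,0),("sc",S,1)):
    B=[(300,320,222,243),(248,277,205,240),(275,302,140,165),(370,408,218,248),(370,408,218,248)] if not k else [(322,340,172,198),(365,398,173,205),(350,375,248,278),(235,275,178,210),(235,275,178,210)]
    for n,b,z in zip(("handle","board","housing","holder","stand"),B,((.095,.12),(.092,.108),(.04,.054),(.06,.1),(.027,.038))): rep(nm+n,Q,b,*z)
    b=(365,410,215,255) if not k else (230,285,172,215)
```

```text
table 4503 [0.605  0.0865 0.0509] [array([603.7,  88.3]), array([262.6, 268.8]), np.float64(57.9)] zmax 0.056
circ ((603.9013061523438, 85.89689636230469), 135.9649658203125) ((601.3742065429688, 89.15906524658203), (259.4945068359375, 261.5161437988281), 45.814430236816406)
tophandle 41 [0.518  0.0106 0.1114] [array([518.4,  11. ]), array([17.7, 17.7]), np.float64(1.5)] zmax 0.119
topboard 158 [0.538  0.1562 0.099 ] [array([537.1, 157.2]), array([77.3, 26.1]), np.float64(43.8)] zmax 0.107
tophousing 159 [0.7721 0.0781 0.0491] [array([761.8,  80.8]), array([45.3, 71.5]), np.float64(81.5)] zmax 0.054
topholder 95 [ 0.5161 -0.2233  0.0893] [array([ 516. , -225.3]), array([60.1, 12.3]), np.float64(72.8)] zmax 0.1
topstand 281 [ 0.5228 -0.2246  0.0342] [array([ 521.3, -226.5]), array([84.3, 51.9]), np.float64(72.0)] zmax 0.038
schandle 51 [0.5232 0.0117 0.1059] [array([521.2,  11.6]), array([20.9, 19.2]), np.float64(25.6)] zmax 0.113
scboard 157 [0.5424 0.1574 0.0976] [array([538.9, 158.4]), array([79. , 29.3]), np.float64(40.9)] zmax 0.105
schousing 248 [0.7734 0.0803 0.0478] [array([764.3,  83.2]), array([65.6, 72.4]), np.float64(87.0)] zmax 0.054
scholder 197 [ 0.5224 -0.2227  0.0798] [array([ 519.3, -223.9]), array([61.7, 18.1]), np.float64(71.9)] zmax 0.095
scstand 260 [ 0.5346 -0.2237  0.0334] [array([ 525.3, -224.8]), array([85.1, 56.4]), np.float64(75.1)] zmax 0.038
```

View pics/c1.png

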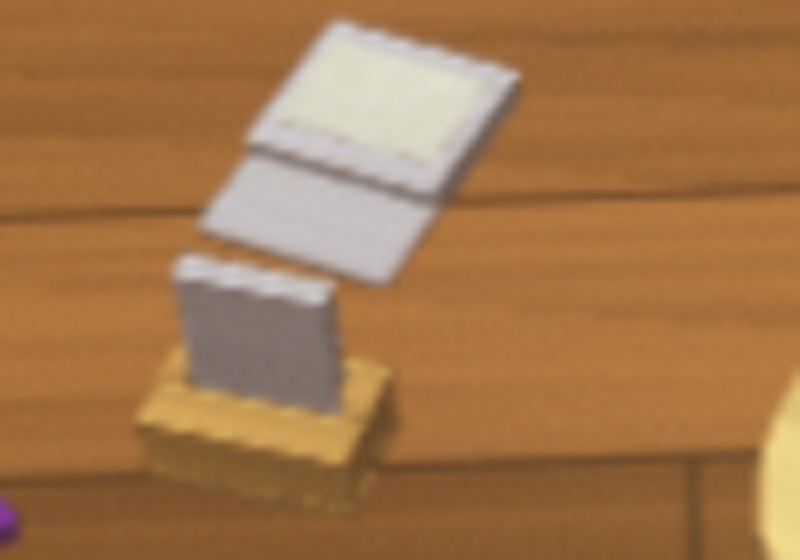

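Crop: the stand's piece (px 252,192) is bare grey aluminium and smaller. The pale one lying beside it is larger, so the choice stands. Its card side faces the robot, since the frame is offset 5 mm towards -x of the stand. Next: close the fingers and go behind the post.

```bash
cat >> h.py <<'E'
from scipy.spatial.transform import Rotation as Ro
def Rg(yaw):
    a=np.radians(yaw); y=np.array([np.cos(a),np.sin(a),0]); z=np.array([0,0,-1.]); return np.stack([np.cross(y,z),y,z],1)
def inc(p,yaw,s=None):
    "increment (cm, deg) from now to TCP p, jaw axis at yaw"
    s=s or read_state(); R=s["ee_rot"]; return np.r_[R.T@(np.array(p)-s["tool_pos"])*100, Ro.from_matrix(R.T@Rg(yaw)).as_rotvec(degrees=True)].round(2).tolist()
def show():
    s=read_state(); R=s["ee_rot"]; print("t",s["t"],"pos",s["tool_pos"].round(4),"yaw",np.degrees(np.arctan2(R[1,1],R[0,1])).round(2),"z",R[:,2].round(3),"F",s["ft_force"].round(1),"gap",round(s["finger_gap"],3),"q6",s["q"][5].round(1))
E
python3 -c "
from h import *
print(inc((.493,.052,.25),108.5))"
```

```text
[-41.99, -31.07, 5.35, -0.1, -0.05, -44.61]
```

Emit:
drive_tool:
  increments:
    - [-42, -31.1, 5.3, 0, 0, -44.6, 255]
    - [-42, -31.1, 5.3, 0, 0, -44.6, 255]
    - [-42, -31.1, 5.3, 0, 0, -44.6, 255]
    - [-42, -31.1, 5.3, 0, 0, -44.6, 255]
    - [-42, -31.1, 5.3, 0, 0, -44.6, 255]
    - [-42, -31.1, 5.3, 0, 0, -44.6, 255]
    - [-42, -31.1, 5.3, 0, 0, -44.6, 255]
    - [-42, -31.1, 5.3, 0, 0, -44.6, 255]
    - [-42, -31.1, 5.3, 0, 0, -44.6, 255]
    - [-42, -31.1, 5.3, 0, 0, -44.6, 255]
    - [-42, -31.1, 5.3, 0, 0, -44.6, 255]
    - [-42, -31.1, 5.3, 0, 0, -44.6, 255]
    - [-42, -31.1, 5.3, 0, 0, -44.6, 255]
    - [-42, -31.1, 5.3, 0, 0, -44.6, 255]

```text
t: 1.5
tool_pos: [0.4926, 0.053, 0.2507]
ee_rot: [[-0.948, -0.318, -0.001], [-0.318, 0.948, 0.001], [0.001, 0.001, -1.0]]
ft_force: [-1.0, -0.3, 0.4]
finger_gap: 0.002
```

Run:
```python
from h import *
show()
print(inc((.493,.052,.148),108.5))
f=grab_frame("wrist"); save(f,"pics/w1.png"); P=pts(f); q=P[(P[...,2]>.1)&(P[...,2]<.12)]
print(len(q),q.mean(0),f["position"])
```

```text
t 1.5 pos [0.4926 0.053  0.2507] yaw 108.54 z [-0.001  0.001 -1.   ] F [-1.  -0.3  0.4] gap 0.002 q6 -19.8
[-0.02, -0.12, 10.27, 0.05, -0.06, 0.04]
1397 [ 0.59548022 -0.01706179  0.10651606] [0.42765876 0.03133521 0.32098959]
```

View pics/w1.png

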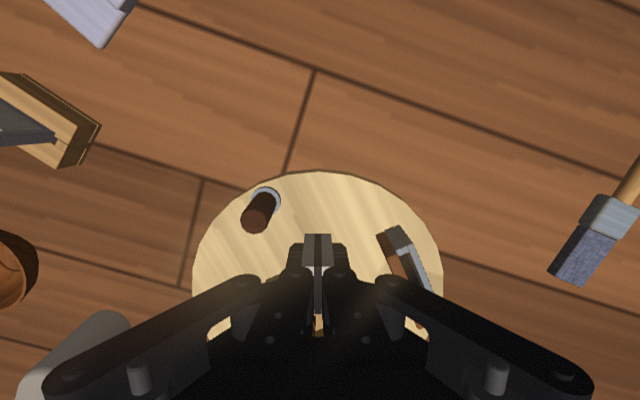

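Wrist view: post at (258,210), closed fingers at (317,240) clear beside it on the trailing side, board at (405,255). Next: lower, then push along the arc.

Emit:
drive_tool:
  increments:
    - [0, -0.1, 5, 0, 0, 0, 255]
    - [0, -0.1, 10.2, 0, 0, 0, 255]
    - [0, -0.1, 10.2, 0, 0, 0, 255]
    - [0, -0.1, 10.2, 0, 0, 0, 255]

```text
t: 1.95
tool_pos: [0.4922, 0.0524, 0.1488]
ee_rot: [[-0.948, -0.319, -0.003], [-0.319, 0.948, 0.0], [0.003, 0.001, -1.0]]
ft_force: [-0.2, 0.4, -0.5]
finger_gap: 0.002
```

Run:
```python
from h import *
show(); s=read_state()
for phi in np.arange(-158.5,-111,3): 
    a=np.radians(phi); print(np.round(inc((.602+.115*np.cos(a),.088+.115*np.sin(a),.148),phi+270,s),1).tolist())
```

```text
t 1.95 pos [0.4922 0.0524 0.1488] yaw 108.6 z [-0.003  0.    -1.   ] F [-0.2  0.4 -0.5] gap 0.002 q6 -19.9
[-0.0, -0.7, 0.1, 0.1, -0.2, -2.9]
[-0.1, -1.3, 0.1, 0.1, -0.2, -5.9]
[-0.2, -1.9, 0.1, 0.1, -0.2, -8.9]
[-0.3, -2.5, 0.1, 0.1, -0.2, -11.9]
[-0.4, -3.1, 0.1, 0.1, -0.2, -14.9]
[-0.6, -3.7, 0.1, 0.1, -0.2, -17.9]
[-0.8, -4.2, 0.1, 0.1, -0.2, -20.9]
[-1.0, -4.8, 0.1, 0.1, -0.2, -23.9]
[-1.3, -5.3, 0.1, 0.1, -0.1, -26.9]
[-1.6, -5.9, 0.1, 0.1, -0.1, -29.9]
[-1.9, -6.4, 0.1, 0.1, -0.1, -32.9]
[-2.2, -6.9, 0.1, 0.1, -0.1, -35.9]
[-2.6, -7.4, 0.1, 0.1, -0.1, -38.9]
[-3.0, -7.8, 0.1, 0.1, -0.1, -41.9]
[-3.4, -8.2, 0.1, 0.1, -0.1, -44.9]
[-3.8, -8.7, 0.1, 0.1, -0.1, -47.9]
```

Emit:
drive_tool:
  increments:
    - [0, -0.7, 0, 0, 0, -3, 255]
    - [-0.1, -1.3, 0, 0, 0, -6, 255]
    - [-0.2, -1.9, 0, 0, 0, -9, 255]
    - [-0.3, -2.5, 0, 0, 0, -12, 255]
    - [-0.4, -3.1, 0, 0, 0, -15, 255]
    - [-0.6, -3.7, 0, 0, 0, -18, 255]
    - [-0.8, -4.2, 0, 0, 0, -21, 255]
    - [-1.0, -4.8, 0, 0, 0, -24, 255]
    - [-1.3, -5.3, 0, 0, 0, -27, 255]
    - [-1.6, -5.9, 0, 0, 0, -30, 255]
    - [-1.9, -6.4, 0, 0, 0, -33, 255]
    - [-2.2, -6.9, 0, 0, 0, -36, 255]
    - [-2.6, -7.4, 0, 0, 0, -39, 255]
    - [-3.0, -7.8, 0, 0, 0, -42, 255]
    - [-3.4, -8.2, 0, 0, 0, -45, 255]
    - [-3.8, -8.7, 0, 0, 0, -48, 255]
    - [-3.8, -8.7, 0, 0, 0, -48, 255]

```text
t: 3.65
tool_pos: [0.5576, -0.0177, 0.152]
ee_rot: [[-0.397, -0.918, 0.001], [-0.918, 0.397, 0.003], [-0.003, -0.0, -1.0]]
ft_force: [-3.2, 3.2, -0.0]
finger_gap: -0.002
```

Run:
```python
from h import *
show(); s=read_state()
for phi in np.arange(-112,-99,1.5): 
    a=np.radians(phi); print(phi,np.round(inc((.602+.115*np.cos(a),.088+.115*np.sin(a),.148),phi+270,s),1).tolist())
f=grab_frame("scene"); P=pts(f); a=cv2.resize(f["color"][150:280,270:430],None,fx=5,fy=4.5*10/9,interpolation=2)[:600]; cv2.imwrite("pics/s1.png",a[:600,:800,::-1])
f=grab_frame("top"); cv2.imwrite("pics/t1.png",cv2.resize(f["color"][130:260,225:385],None,fx=4.6,fy=4.6,interpolation=2)[:,:,::-1])
```

```text
t 3.65 pos [ 0.5576 -0.0177  0.152 ] yaw 156.64 z [ 0.001  0.003 -1.   ] F [-3.2  3.2 -0. ] gap -0.002 q6 -75.0
-112.0 [0.0, -0.2, 0.4, -0.0, 0.2, -1.4]
-110.5 [0.0, -0.5, 0.4, -0.0, 0.2, -2.9]
-109.0 [0.0, -0.8, 0.4, -0.0, 0.2, -4.4]
-107.5 [-0.0, -1.1, 0.4, -0.0, 0.2, -5.9]
-106.0 [-0.0, -1.4, 0.4, -0.0, 0.2, -7.4]
-104.5 [-0.1, -1.6, 0.4, -0.0, 0.2, -8.9]
-103.0 [-0.1, -2.0, 0.4, -0.0, 0.2, -10.4]
-101.5 [-0.2, -2.2, 0.4, -0.0, 0.2, -11.9]
-100.0 [-0.3, -2.5, 0.4, -0.0, 0.2, -13.4]
```

View pics/t1.png

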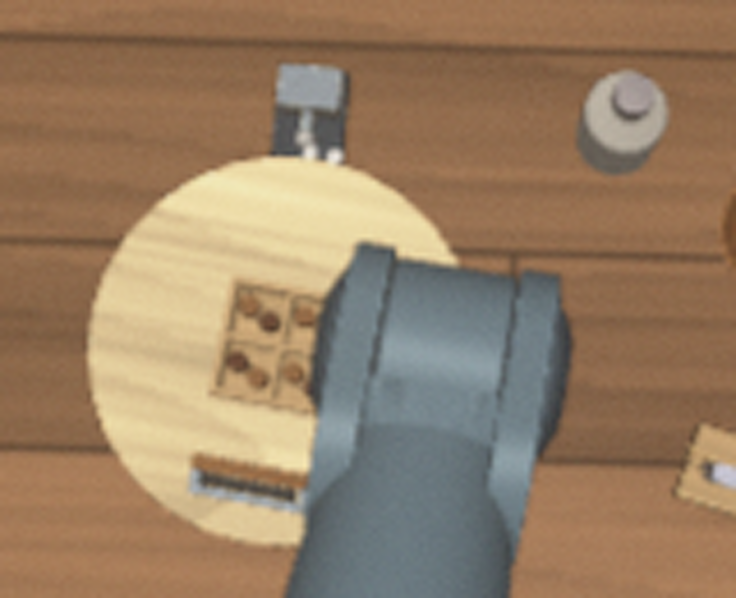

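The turntable has nearly arrived: the slot lies at (245,485), tilted about 8°, with the stud just beside the roller at (320,153). Push on slowly.

Emit:
drive_tool:
  increments:
    - [0, -0.2, 0.2, 0, 0, -1.4, 255]
    - [0, -0.4, 0.3, 0, 0, -2.5, 255]
    - [0, -0.6, 0.3, 0, 0, -3.5, 255]
    - [0, -0.8, 0.3, 0, 0, -4.5, 255]
    - [0, -1.0, 0.3, 0, 0, -5.5, 255]
    - [0, -1.2, 0.3, 0, 0, -6.5, 255]
    - [0, -1.2, 0.3, 0, 0, -6.5, 255]

```text
t: 4.45
tool_pos: [0.5682, -0.024, 0.1461]
ee_rot: [[-0.292, -0.956, -0.0], [-0.956, 0.292, 0.0], [0.0, 0.0, -1.0]]
ft_force: [-3.0, 1.0, 1.9]
finger_gap: -0.001
```

```bash
cat > ang.py <<'E'
from h import *
show()
for n,b in(("top",(235,320,205,252)),("scene",(355,410,170,215))):
    f=grab_frame(n); P=pts(f); u0,u1,v0,v1=b; q=P[v0:v1,u0:u1].reshape(-1,3); q=q[(q[:,2]>.09)&(q[:,2]<.106)]
    q=q[(abs(q[:,0]-.52)<.05)&(abs(q[:,1]-.09)<.06)]
    r=cv2.minAreaRect((q[:,:2]*1000).astype(np.float32)); print(n,len(q),q.mean(0).round(4),[np.round(x,1) for x in r])
cv2.imwrite("pics/x%.1f.png"%read_state()["t"],np.vstack([cv2.resize(grab_frame(n)["color"][b[2]:b[3],b[0]:b[1]],(600,300),interpolation=2) for n,b in(("top",(225,345,200,260)),("scene",(310,430,170,230)))])[...,::-1])
E
python3 ang.py; ls pics
```

```text
t 4.45 pos [ 0.5682 -0.024   0.1461] yaw 163.01 z [-0.  0. -1.] F [-3.   1.   1.9] gap -0.001 q6 -81.8
top 142 [0.5093 0.0992 0.0989] [array([508.4,  97.6]), array([73.3, 25.8]), np.float64(86.1)]
scene 132 [0.515  0.1087 0.0969] [array([512.2, 109.6]), array([53.6, 31.2]), np.float64(85.9)]
c1.png
s1.png
scene0.png
t1.png
top0.png
w1.png
x4.5.png
```

Emit:
drive_tool:
  increments:
    - [0, -0.15, 0, 0, 0, -0.8, 255]
    - [0, -0.3, 0, 0, 0, -1.5, 255]
    - [0, -0.3, 0, 0, 0, -1.5, 255]

```text
t: 4.95
tool_pos: [0.5688, -0.0246, 0.1454]
ee_rot: [[-0.267, -0.964, -0.005], [-0.964, 0.267, 0.001], [0.001, 0.005, -1.0]]
ft_force: [-8.6, 1.6, 6.0]
finger_gap: -0.002
```

```bash
python3 ang.py
```

```text
t 4.95 pos [ 0.5688 -0.0246  0.1454] yaw 164.52 z [-0.005  0.001 -1.   ] F [-8.6  1.6  6. ] gap -0.002 q6 -83.4
top 143 [0.5096 0.0989 0.0992] [array([508.4,  96.6]), array([74.5, 25.9]), np.float64(86.4)]
scene 132 [0.5151 0.109  0.0971] [array([511.1, 109.6]), array([53.5, 31.7]), np.float64(86.5)]
```

Emit:
drive_tool:
  increments:
    - [0, 0.5, -0.2, 0, 0, 0, 255]
    - [0, 1.2, -0.2, 0, 0, 0, 255]
    - [0, 2.5, -2, 0, 0, 0, 255]
    - [0, 2.5, -8, 0, 0, 0, 255]
    - [0, 2.5, -12, 0, 0, 0, 255]
    - [0, 2.5, -12, 0, 0, 0, 255]

```text
t: 5.75
tool_pos: [0.551, -0.0188, 0.2737]
ee_rot: [[-0.267, -0.963, 0.015], [-0.964, 0.267, -0.002], [-0.002, -0.015, -1.0]]
ft_force: [0.8, 0.1, 0.5]
finger_gap: -0.002
```

```bash
python3 ang.py;python3 - <<'E'
from h import *
f=grab_frame("top"); cv2.imwrite("pics/t2.png",cv2.resize(f["color"][130:260,225:385],None,fx=4.6,fy=4.6,interpolation=2)[:,:,::-1])
E
```

```text
t 5.75 pos [ 0.551  -0.0188  0.2737] yaw 164.49 z [ 0.015 -0.002 -1.   ] F [0.8 0.1 0.5] gap -0.002 q6 -83.0
top 104 [0.5105 0.1087 0.0996] [array([509. , 106.8]), array([53.6, 25.7]), np.float64(86.1)]
scene 129 [0.5152 0.1091 0.0975] [array([511.4, 110. ]), array([53.6, 30.9]), np.float64(84.7)]
```

View pics/t2.png

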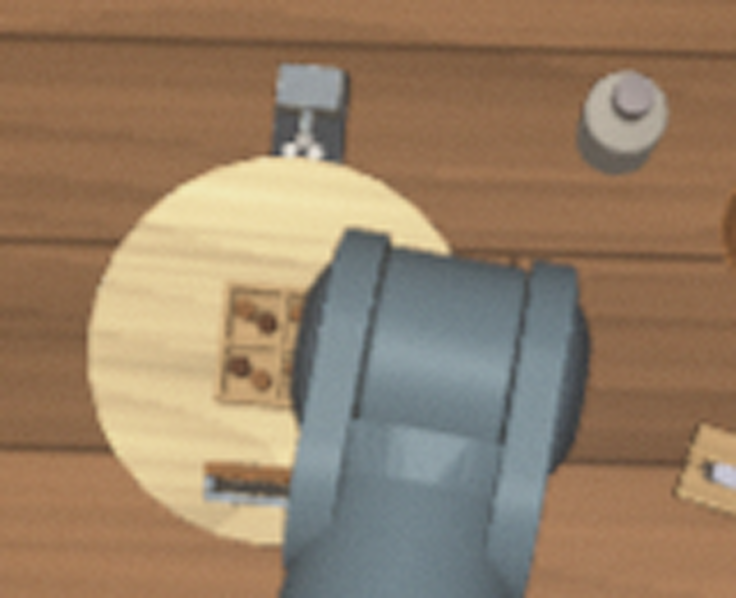

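The roller now sits between the two studs, (290,150) and (317,150), so the turntable is in its detent. Next: hover so the wrist camera looks at the holder.

```bash
python3 -c "
from h import *
print(inc((.54,-.158,.26),162))"
```

```text
[13.65, -3.13, 0.44, 0.13, -0.02, 2.48]
```

Emit:
drive_tool:
  increments:
    - [5, -1, 0.2, 0, 0, 1, 128]
    - [10, -2, 0.4, 0, 0, 2, 128]
    - [13.7, -3.1, 1.3, 0, 0, 2.5, 128]
    - [13.7, -3.1, 1.3, 0, 0, 2.5, 128]
    - [13.7, -3.1, 1.3, 0, 0, 2.5, 128]
    - [13.7, -3.1, 1.3, 0, 0, 2.5, 128]
    - [13.7, -3.1, 1.3, 0, 0, 2.5, 128]
    - [13.7, -3.1, 1.3, 0, 0, 2.5, 128]

```text
t: 6.8
tool_pos: [0.5404, -0.1573, 0.253]
ee_rot: [[-0.308, -0.952, 0.0], [-0.952, 0.308, 0.0], [-0.0, 0.0, -1.0]]
ft_force: [-0.3, -0.2, -1.0]
finger_gap: 0.502
```

```bash
cat > hold.py <<'E'
from h import *
show()
f=grab_frame("wrist"); save(f,"pics/w2.png"); P=pts(f)
def rep(n,z0,z1,c,r):
    m=((P[...,2]>z0)&(P[...,2]<z1)&(np.hypot(P[...,0]-c[0],P[...,1]-c[1])<r)).astype(np.uint8)
    k,l,st,_=cv2.connectedComponentsWithStats(m); i=1+np.argmax(st[1:,4]); q=P[l==i]
    rr=cv2.minAreaRect((q[:,:2]*1000).astype(np.float32)); print(n,len(q),q.mean(0).round(4),[np.round(x,1) for x in rr],st[i])
rep("holder",.085,.096,(.517,-.225),.05); rep("stand",.029,.039,(.52,-.225),.06)
rep("board",.096,.106,(.515,.093),.05); rep("handle",.104,.116,(.6,-.03),.03);rep("lip",.09,.0965,(.505,.093),.05)
for n,b in(("top",(235,320,205,252)),("top",(300,350,170,235)),):
    f=grab_frame(n); P=pts(f)
    rep("Tboard",.096,.106,(.515,.093),.05); rep("Thandle",.1,.116,(.6,-.03),.03)
E
python3 hold.py
```

```text
t 6.8 pos [ 0.5404 -0.1573  0.253 ] yaw 162.09 z [ 0.  0. -1.] F [-0.3 -0.2 -1. ] gap 0.502 q6 -94.8
holder 1318 [ 0.5167 -0.2267  0.091 ] [array([ 516.8, -226.1]), array([59.1, 11.7]), np.float64(72.2)] [ 312   65   16   83 1318]
stand 3699 [ 0.5233 -0.2299  0.0341] [array([ 521.8, -227.9]), array([83.7, 52. ]), np.float64(72.2)] [ 285   60   58   94 3699]Traceback (most recent call last):
  File "hold.py", line 9, in <module>
    rep("board",.096,.106,(.515,.093),.05); rep("handle",.104,.116,(.6,-.03),.03);rep("lip",.09,.0965,(.505,.093),.05)
    ~~~^^^^^^^^^^^^^^^^^^^^^^^^^^^^^^^^^^^
  File "hold.py", line 6, in rep
    k,l,st,_=cv2.connectedComponentsWithStats(m); i=1+np.argmax(st[1:,4]); q=P[l==i]
                                                      ~~~~~~~~~^^^^^^^^^^
    return _wrapfunc(a, 'argmax', axis=axis, out=out, **kwds)
    return bound(*args, **kwds)
ValueError: attempt to get argmax of an empty sequence
```

View pics/w2.png

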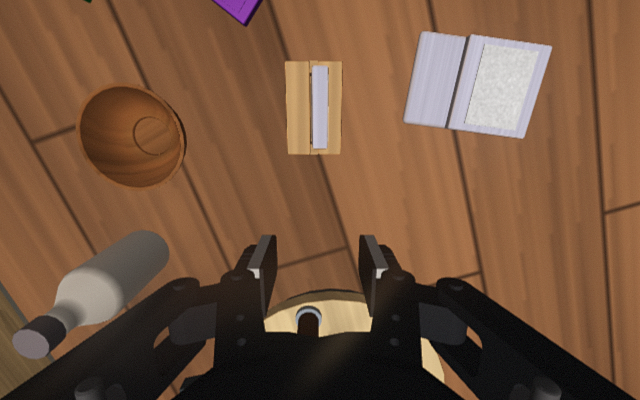

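Wrist view: holder at (320,107) upright in the stand, square to the tool's jaws at (265..372,270). Its frame measures 59x12 mm with the top at z 91 mm, which matches. Next: reach over it and grasp.

```bash
python3 -c "
from h import *
print(inc((.5168,-.2263,.124),162.2))"
```

```text
[7.28, 0.13, 12.9, -0.01, 0.01, -0.12]
```

Emit:
drive_tool:
  increments:
    - [4, 0.1, 0, 0, 0, 0, 128]
    - [7.3, 0.1, 0, 0, 0, 0, 128]
    - [7.3, 0.1, 1, 0, 0, 0, 128]
    - [7.3, 0.1, 4, 0, 0, 0, 128]
    - [7.3, 0.1, 7, 0, 0, 0, 128]
    - [7.3, 0.1, 10, 0, 0, 0, 128]
    - [7.3, 0.1, 12.7, 0, 0, 0, 128]
    - [7.3, 0.1, 12.7, 0, 0, 0, 128]
    - [7.3, 0.1, 12.7, 0, 0, 0, 128]

```text
t: 7.75
tool_pos: [0.5167, -0.2267, 0.1259]
ee_rot: [[-0.308, -0.951, -0.001], [-0.951, 0.308, 0.001], [-0.001, 0.001, -1.0]]
ft_force: [0.8, -1.2, 0.2]
finger_gap: 0.493
```

```bash
python3 -c "
from h import *
show();print(inc((.5168,-.2263,.124),162.2))"
```

```text
t 7.75 pos [ 0.5167 -0.2267  0.1259] yaw 162.04 z [-0.001  0.001 -1.   ] F [ 0.8 -1.2  0.2] gap 0.493 q6 -102.2
[-0.04, -0.0, 0.19, 0.07, 0.03, -0.16]
```

Emit:
drive_tool:
  increments:
    - [0, 0, 0.2, 0, 0, 0, 255]
    - [0, 0, 0.2, 0, 0, 0, 255]
    - [0, 0, 0.2, 0, 0, 0, 255]
    - [0, 0, 0.2, 0, 0, 0, 255]
    - [0, 0, 0.2, 0, 0, 0, 255]
    - [0, 0, 0.2, 0, 0, 0, 255]
  newtons: 70

```text
t: 8.35
tool_pos: [0.518, -0.2282, 0.1256]
ee_rot: [[-0.309, -0.951, 0.003], [-0.951, 0.309, -0.001], [0.0, -0.004, -1.0]]
ft_force: [0.6, 0.6, 6.1]
finger_gap: 0.127
```

Emit:
drive_tool:
  increments:
    - [0, 0, -1, 0, 0, 0, 255]
    - [0, 0, -2, 0, 0, 0, 255]
    - [0, 0, -3, 0, 0, 0, 255]
    - [0, 0, -5, 0, 0, 0, 255]
    - [0, 0, -8, 0, 0, 0, 255]
    - [0, 0, -12, 0, 0, 0, 255]
    - [0, 0, -14, 0, 0, 0, 255]
    - [0, 0, -14, 0, 0, 0, 255]
    - [0, 0, -14, 0, 0, 0, 255]

```text
t: 9.25
tool_pos: [0.5163, -0.2274, 0.264]
ee_rot: [[-0.309, -0.951, -0.0], [-0.951, 0.309, 0.0], [0.0, 0.0, -1.0]]
ft_force: [-0.8, 0.2, -0.7]
finger_gap: 0.131
```

```bash
sed -i '/^rep("holder"/d;s/^rep("board".*//;/q=P\[l==i\]/s/k,l,st/if not m.any(): print(n,"none"); return\n    k,l,st/' hold.py; sed -i 's/w2.png/w3.png/' hold.py
cat >> hold.py <<'E'
rep("lip",.09,.0965,(.505,.093),.05)
f=grab_frame("scene"); P=pts(f); rep("Sboard",.096,.106,(.515,.093),.05); rep("Shandle",.1,.116,(.6,-.03),.03)
E
python3 hold.py
```

```text
t 9.25 pos [ 0.5163 -0.2274  0.264 ] yaw 161.98 z [-0.  0. -1.] F [-0.8  0.2 -0.7] gap 0.131 q6 -102.2
Tboard 92 [0.5148 0.0957 0.1011] [array([509.3,  96.2]), array([76.9, 23.9]), np.float64(84.2)] [269 230  26  11  92]
Thandle 40 [ 0.5932 -0.0253  0.1103] [array([593.5, -25.6]), array([18.1, 17.8]), np.float64(1.4)] [320 204   7   7  40]
Tboard 89 [0.5147 0.0944 0.1009] [array([510.1,  96. ]), array([75.9, 23.8]), np.float64(83.0)] [269 230  26  11  89]
Thandle 40 [ 0.5932 -0.0249  0.1095] [array([593.6, -25.6]), array([18.2, 17.9]), np.float64(1.4)] [320 204   7   7  40]
lip 11 [0.4988 0.1031 0.0947] [array([498.6, 102.9]), array([17.9,  5.6]), np.float64(73.1)] [276 237   7   3  11]
Sboard 108 [0.5171 0.0985 0.0999] [array([514.2,  97.6]), array([76.6, 25.2]), np.float64(86.1)] [347 175  27   7 108]
Shandle 45 [ 0.598  -0.023   0.1078] [array([597.6, -22.5]), array([19.9, 19.3]), np.float64(87.2)] [317 195   8   7  45]
```

View pics/w3.png

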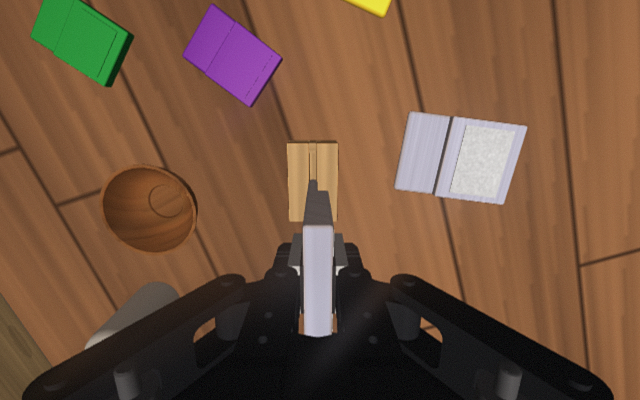

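The holder is out of the stand, held squarely at (317,280). Next: hover beside the slot for a close look.

```bash
python3 -c "
from h import *
print(inc((.511,.163,.27),176.7))"
```

```text
[-36.94, 12.52, -0.71, 0.2, 0.07, -14.72]
```

Emit:
drive_tool:
  increments:
    - [-3, 1, -0.6, 0, 0, -1, 255]
    - [-7, 2.4, -0.6, 0, 0, -3, 255]
    - [-11, 3.7, -0.6, 0, 0, -5, 255]
    - [-15, 5, -0.6, 0, 0, -7, 255]
    - [-19, 6.4, -0.6, 0, 0, -9, 255]
    - [-23, 7.8, -0.6, 0, 0, -11, 255]
    - [-27, 9.1, -0.6, 0, 0, -12, 255]
    - [-31, 10.5, -0.6, 0, 0, -13, 255]
    - [-35, 11.8, -0.6, 0, 0, -14, 255]
    - [-36.9, 12.5, -0.6, 0, 0, -14.7, 255]
    - [-36.9, 12.5, -0.6, 0, 0, -14.7, 255]
    - [-36.9, 12.5, -0.6, 0, 0, -14.7, 255]
    - [-36.9, 12.5, -0.6, 0, 0, -14.7, 255]

```text
t: 10.75
tool_pos: [0.5118, 0.161, 0.2694]
ee_rot: [[-0.059, -0.998, -0.001], [-0.998, 0.059, -0.001], [0.001, 0.001, -1.0]]
ft_force: [-0.6, -0.2, -0.8]
finger_gap: 0.132
```

Run:
```python
from h import *
import pickle
show(); f=grab_frame("wrist"); save(f,"pics/w4.png"); pickle.dump(f,open("w4.pkl","wb"))
P=pts(f); z=P[...,2]
for n,a,b in(("board",.0985,.106),("lip",.091,.0978)):
    m=((z>a)&(z<b)&(abs(P[...,0]-.508)<.05)&(abs(P[...,1]-.093)<.06)).astype(np.uint8)
    k,l,st,_=cv2.connectedComponentsWithStats(m)
    for i in range(1,k):
        if st[i,4]>60:
            q=P[l==i]; print(n,st[i],q.mean(0).round(4),[np.round(x,1) for x in cv2.minAreaRect((q[:,:2]*1000).astype(np.float32))])
```

```text
t 10.75 pos [0.5118 0.161  0.2694] yaw 176.61 z [-0.001 -0.001 -1.   ] F [-0.6 -0.2 -0.8] gap 0.132 q6 -75.9
board [ 300   64   14  103 1297] [0.5163 0.0927 0.1009] [array([516.5,  94.9]), array([76.7, 10. ]), np.float64(86.4)]
lip [313  65  22 101 985] [0.5006 0.0943 0.0949] [array([503.5,  95.6]), array([77.4, 16. ]), np.float64(86.1)]
```

View pics/w4.png

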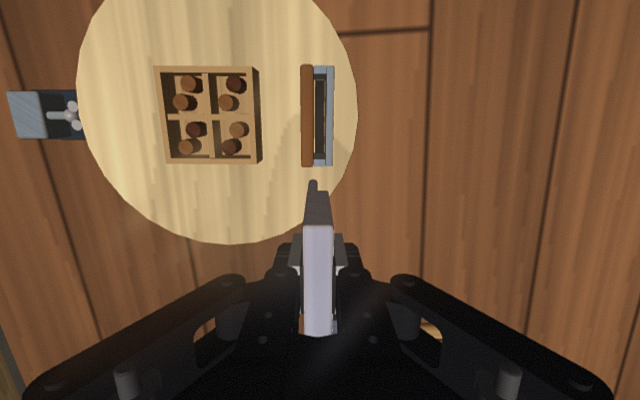

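Wrist view: board (306,115), slot (319,115), lip (330,115). Depth gives the board as 77x10 mm at z 101, and both board and lip put the slot centre at (0.5065, 0.0955), yaw 86.4°. Now measure the holder in the grip from the same frame.

Run:
```python
from h import *
import pickle
f=pickle.load(open("w4.pkl","rb")); P=pts(f); s=read_state()
T=(P-s["tool_pos"])@s["ee_rot"]   # tool frame
print(f["range_z"][[190,230,260,280,300,320],[313,317,317,317,317,317]], T[[190,210,230,260,280,300,320],[313,316,317,317,317,317,317]].round(4))
hsv=cv2.cvtColor(f["color"],cv2.COLOR_RGB2HSV)
m=((hsv[...,2]>110)&(hsv[...,1]<60)).astype(np.uint8); m[:200]=0; m[:,:295]=0; m[:,342:]=0
k,l,st,_=cv2.connectedComponentsWithStats(m)
i=1+np.argmax(st[1:,4]); print(st[i]); 
for name,mm in(("colour",l==i),("depth",(abs(T[...,2]-.033)<.006)&(abs(T[...,1])<.012))):
    q=T[mm&(f["range_z"]>0)]; 
    if len(q): print(name,len(q),np.percentile(q,[2,50,98],axis=0).round(4).tolist(),[np.round(x,1) for x in cv2.minAreaRect((q[:,:2]*1000).astype(np.float32))])
```

```text
[0.16190904 0.11293612 0.11667176 0.11858882 0.12141947 0.12265346] [[ 0.0282 -0.0027  0.0867]
 [ 0.0281 -0.0009  0.0522]
 [ 0.0258 -0.0004  0.0351]
 [ 0.013  -0.0004  0.0354]
 [ 0.0044 -0.0004  0.035 ]
 [-0.005  -0.0004  0.0352]
 [-0.0138 -0.0004  0.0341]]
[ 303  225   34  112 3258]
colour 3248 [[-0.021, -0.0058, 0.0335], [0.0054, -0.0, 0.0347], [0.0272, 0.0057, 0.0365]] [array([-87.9,   7.7]), array([ 16.4, 232.9]), np.float64(85.4)]
depth 4195 [[-0.02, -0.0096, 0.0279], [0.0066, -0.0001, 0.0347], [0.0279, 0.0092, 0.0376]] [array([3.1, 0.2]), array([23.9, 50.9]), np.float64(88.5)]
```

```bash
python3 -c "
from h import *
print(inc((.5034,.0939,.2694),176.4));print(inc((.5034,.0939,.226),176.4))"
```

```text
[6.73, 0.45, 0.02, 0.05, -0.03, 0.19]
[6.73, 0.45, 4.36, 0.05, -0.03, 0.19]
```

Emit:
drive_tool:
  increments:
    - [3, 0.2, 0, 0, 0, 0.2, 255]
    - [6, 0.4, 0, 0, 0, 0.2, 255]
    - [6.7, 0.45, 0, 0, 0, 0.2, 255]
    - [6.7, 0.45, 1.5, 0, 0, 0.2, 255]
    - [6.7, 0.45, 3, 0, 0, 0.2, 255]
    - [6.7, 0.45, 4.3, 0, 0, 0.2, 255]
    - [6.7, 0.45, 4.3, 0, 0, 0.2, 255]
    - [6.7, 0.45, 4.3, 0, 0, 0.2, 255]

```text
t: 11.6
tool_pos: [0.5036, 0.095, 0.227]
ee_rot: [[-0.062, -0.998, -0.0], [-0.998, 0.062, 0.0], [-0.0, 0.0, -1.0]]
ft_force: [0.2, 0.2, -1.1]
finger_gap: 0.131
```

Run:
```python
from h import *
show();print(inc((.5034,.0939,.205),176.4))
f=grab_frame("wrist"); cv2.imwrite("pics/w5.png",cv2.resize(f["color"][60:260,200:440],None,fx=3,fy=3,interpolation=2)[...,::-1])
P=pts(f); s=read_state(); T=(P-s["tool_pos"])@s["ee_rot"]
print(T[[200,215,230,260],[314,316,317,317]].round(4))
z=P[...,2]
for n,a,b in(("board",.0985,.106),("lip",.091,.0978)):
    m=((z>a)&(z<b)&(abs(P[...,0]-.508)<.05)&(abs(P[...,1]-.093)<.06)).astype(np.uint8); q=P[m>0]
    if len(q)>20: print(n,len(q),q.mean(0).round(4),[np.round(x,1) for x in cv2.minAreaRect((q[:,:2]*1000).astype(np.float32))])
```

```text
t 11.6 pos [0.5036 0.095  0.227 ] yaw 176.44 z [-0.  0. -1.] F [ 0.2  0.2 -1.1] gap 0.131 q6 -82.9
[0.11, 0.01, 2.2, 0.03, 0.01, 0.04]
[[ 0.0281 -0.0016  0.0689]
 [ 0.0282 -0.0005  0.0465]
 [ 0.0265 -0.0001  0.0342]
 [ 0.0141 -0.0001  0.0342]]
board 929 [0.5158 0.0787 0.1009] [array([515.9,  82.2]), array([52.7,  9.8]), np.float64(85.9)]
lip 445 [0.5    0.0647 0.0949] [array([499.6,  64.7]), array([18.1, 36.7]), np.float64(39.7)]
```

View pics/w5.png

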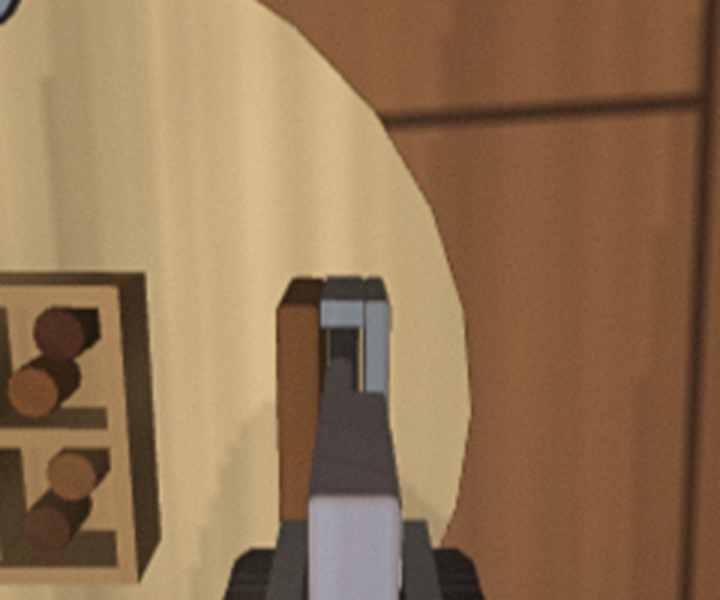

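The tongue's lower end, crop (340,365), is centred over the slot (322–363) and clear of the end wall at 326. Lower it in steps.

Emit:
drive_tool:
  increments:
    - [0.1, 0, 0.3, 0, 0, 0, 255]
    - [0.1, 0, 0.7, 0, 0, 0, 255]
    - [0.1, 0, 1.1, 0, 0, 0, 255]
    - [0.1, 0, 1.5, 0, 0, 0, 255]
    - [0.1, 0, 1.9, 0, 0, 0, 255]
    - [0.1, 0, 2.2, 0, 0, 0, 255]
    - [0.1, 0, 2.2, 0, 0, 0, 255]

```text
t: 12.35
tool_pos: [0.5032, 0.0944, 0.2043]
ee_rot: [[-0.061, -0.998, -0.001], [-0.998, 0.061, 0.0], [0.0, 0.001, -1.0]]
ft_force: [0.4, 0.5, -0.4]
finger_gap: 0.131
```

Run:
```python
from h import *
show();print(inc((.5034,.0939,.185),176.4))
```

```text
t 12.35 pos [0.5032 0.0944 0.2043] yaw 176.49 z [-0.001  0.    -1.   ] F [ 0.4  0.5 -0.4] gap 0.131 q6 -83.0
[0.04, -0.03, 1.93, 0.06, -0.0, 0.09]
```

The tongue is in freely: it is about 10 mm below the lip's top with no contact force. Press down against the spring.

Emit:
drive_tool:
  increments:
    - [0, 0, 0.3, 0, 0, 0, 255]
    - [0, 0, 0.6, 0, 0, 0, 255]
    - [0, 0, 0.9, 0, 0, 0, 255]
    - [0, 0, 1.2, 0, 0, 0, 255]
    - [0, 0, 1.5, 0, 0, 0, 255]
    - [0, 0, 1.8, 0, 0, 0, 255]
    - [0, 0, 1.8, 0, 0, 0, 255]
  newtons: 90

```text
t: 13.05
tool_pos: [0.5038, 0.0944, 0.1871]
ee_rot: [[-0.061, -0.998, 0.001], [-0.998, 0.061, 0.0], [-0.0, -0.001, -1.0]]
ft_force: [-1.5, 0.4, 6.7]
finger_gap: 0.127
```

Run:
```python
from h import *
show();print(inc((.5034,.0939,.185),176.4))
```

```text
t 13.05 pos [0.5038 0.0944 0.1871] yaw 176.49 z [ 0.001  0.    -1.   ] F [-1.5  0.4  6.7] gap 0.127 q6 -83.0
[0.05, 0.03, 0.21, -0.04, 0.01, 0.09]
```

Emit:
drive_tool:
  increments:
    - [0, 0, 0.1, 0, 0, 0, 255]
    - [0, 0, 0.2, 0, 0, 0, 255]
    - [0, 0, 0.3, 0, 0, 0, 255]
    - [0, 0, 0.3, 0, 0, 0, 255]
    - [0, 0, 0.3, 0, 0, 0, 255]

```text
t: 13.55
tool_pos: [0.5038, 0.0944, 0.1846]
ee_rot: [[-0.061, -0.998, 0.001], [-0.998, 0.061, 0.0], [-0.0, -0.001, -1.0]]
ft_force: [-1.1, -0.4, 7.4]
finger_gap: 0.124
```

Emit:
drive_tool:
  increments:
    - [0, 0, 0.1, 0, 0, 0, 255]
    - [0, 0, 0.2, 0, 0, 0, 255]
    - [0, 0, 0.2, 0, 0, 0, 255]
    - [0, 0, 0.2, 0, 0, 0, 255]

```text
t: 13.95
tool_pos: [0.5038, 0.0944, 0.1845]
ee_rot: [[-0.061, -0.998, 0.002], [-0.998, 0.061, 0.0], [-0.0, -0.002, -1.0]]
ft_force: [-6.7, 0.0, 21.5]
finger_gap: 0.133
```

The force jumped from 7 to 21 N without travel at the predicted home height (TCP 0.1845, expected 0.185), so the shoulder is on the lip. Final check.

Run:
```python
from h import *
show(); s=read_state(); w=grab_frame("wrist"); t=grab_frame("top"); c=grab_frame("scene")
im=np.hstack([cv2.resize(w["color"][60:300,220:420],(330,396),interpolation=2),cv2.resize(t["color"][130:260,225:345],(360,390),interpolation=2).repeat(1,0)[:390]][:1]+[cv2.copyMakeBorder(cv2.resize(t["color"][130:260,225:345],(360,390),interpolation=2),0,6,0,0,cv2.BORDER_CONSTANT)])
cv2.imwrite("pics/fin.png",im[...,::-1])
P=pts(w); T=(P-s["tool_pos"])@s["ee_rot"]
q=P[(abs(T[...,2]-.034)<.004)&(abs(T[...,1])<.007)&(T[...,0]>-.015)&(T[...,0]<.03)]
print("holder top z (home .150)",np.median(q[:,2]).round(4),"end x tool",T[[205,215],[316,316]].round(4))
for n,a,b in(("board",.0985,.106),("lip",.092,.0978)):
    z=P[...,2]; q=P[(z>a)&(z<b)&(abs(P[...,0]-.508)<.03)&(abs(P[...,1]-.093)<.06)]
    if len(q)>20: print(n,len(q),[np.round(x,1) for x in cv2.minAreaRect((q[:,:2]*1000).astype(np.float32))])
S=pts(c); q=S[180:215,300:330].reshape(-1,3); q=q[(q[:,2]>.1)&(q[:,2]<.116)]; print("handle scene",len(q),q.mean(0) if len(q) else "")
```

```text
t 13.95 pos [0.5038 0.0944 0.1845] yaw 176.49 z [ 0.002  0.    -1.   ] F [-6.7  0.  21.5] gap 0.133 q6 -83.0
holder top z (home .150) 0.1499 end x tool [[ 0.0285 -0.001   0.0585]
 [ 0.0283 -0.001   0.0453]]
board 1129 [array([508.4,  75.8]), array([38.6, 23.6]), np.float64(86.4)]
lip 582 [array([506.5,  70. ]), array([27.3, 24.7]), np.float64(87.3)]
handle scene 49 [ 0.59892377 -0.02337794  0.10766075]
```

View pics/fin.png

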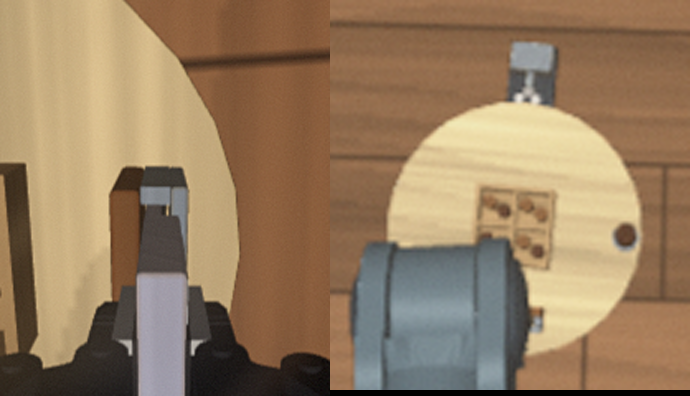

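The left half shows the holder in the slot behind the lip, about (160,230), with its top measured at z 0.1499 (home 0.150). The right half shows the roller still between the studs at (530,97). I'm handing it in.

```bash
python3 -c "
from h import *
show(); print(sign_off()); show()"
```

```text
t 14.1 pos [0.5038 0.0944 0.1845] yaw 176.49 z [ 0.002  0.    -1.   ] F [-7.1 -1.  20.7] gap 0.128 q6 -83.0
the job is handed in; nothing more can be done
None
the job is handed in; nothing more can be done
```

I pushed the turntable by its post into the detent, took the aluminium holder out of the stand, and pressed its tongue down into the slot, card towards the robot. I handed the job in at 14.1 s with the holder still gripped (set to 90 N) and pressed down at about 21 N. The verdict was not reported.

**Last checks:**
- **Height:** the holder's top is at z 0.1499 m, and home is 0.150 m. The force jumped from 7 to 21 N with no further travel, so the shoulder is on the lip.
- **Turntable:** the last top view shows the roller between its two studs, as it was before the insertion. The angle is judged from that; my depth readings of the board before insertion varied between 83° and 87° from one camera to another.
- **Card side:** I inferred this from the frame's offset in the stand. I never saw the card on this holder directly.
- **Bystanders:** the bottle, bowl and brush were not touched. I did not measure their positions again at the end.

One disagreement: at the end of the turntable push the force was 9 N with almost no movement. I took that as the hard stop and backed off, and the roller was then seated.

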